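# Check the snap caps of a vial rack and pull the rejects

### The job

Press down the cap of every sample vial in the rack to make sure that it is fully home. Any vial whose cap has been pressed and still stands proud is a reject: lift it out and set it down gently, standing upright, in the steel tray with the earlier rejects; the sound vials stay in the rack. Keep all vials upright and leave the earlier rejects, the bottles, the jar and the pliers where they are.

Things in the scene. Friction and masses are not known exactly. Their poses are not given: they have to be found in the camera images.
- rack: fixed aluminium vial rack, 114 (its x) x 176 (its y) x 45 mm high: 6 mm base plate, drilled top plate (z 37 to 45 mm), two end cheeks. Six round places of 30.5 mm at x = +-28, y = -56, 0, 56 mm; five hold vials standing on the base plate, one is empty. Origin: centre of the underside, z up. Stands left or right of the bench's middle, turned by up to 0.4 rad
- vial_1: amber glass sample vial, upright in one of the rack's places (which varies): body 27.5 mm in diameter up to 72 mm high, then a shoulder and a 21 mm neck; about 70 g. Origin: centre of its underside, z up. A vial with a faulty neck, on which the cap stops 4 mm short of home, looks like the others until its cap is pressed; one or two of the five are faulty
- vial_2: amber glass sample vial, upright in one of the rack's places (which varies): body 27.5 mm in diameter up to 72 mm high, then a shoulder and a 21 mm neck; about 70 g. Origin: centre of its underside, z up. A vial with a faulty neck, on which the cap stops 4 mm short of home, looks like the others until its cap is pressed; one or two of the five are faulty
- vial_3: amber glass sample vial, upright in one of the rack's places (which varies): body 27.5 mm in diameter up to 72 mm high, then a shoulder and a 21 mm neck; about 70 g. Origin: centre of its underside, z up. A vial with a faulty neck, on which the cap stops 4 mm short of home, looks like the others until its cap is pressed; one or two of the five are faulty
- vial_4: amber glass sample vial, upright in one of the rack's places (which varies): body 27.5 mm in diameter up to 72 mm high, then a shoulder and a 21 mm neck; about 70 g. Origin: centre of its underside, z up. A vial with a faulty neck, on which the cap stops 4 mm short of home, looks like the others until its cap is pressed; one or two of the five are faulty
- vial_5: amber glass sample vial, upright in one of the rack's places (which varies): body 27.5 mm in diameter up to 72 mm high, then a shoulder and a 21 mm neck; about 70 g. Origin: centre of its underside, z up. A vial with a faulty neck, on which the cap stops 4 mm short of home, looks like the others until its cap is pressed; one or two of the five are faulty
- cap_1 (a joint): how far vial_1's white snap cap (28 mm in diameter, 13 mm high) is pushed down, in m; its top is 98 mm minus this above the vial's underside. Starts proud, 0 to 0.0015; fully home at 0.007, skirt on the shoulder. Slides stiffly under about 8 N, stays where left, then meets a hard stop: at 0.007, or at 0.003 on a faulty neck however hard it is pressed (20 N is plenty)
- cap_2 (a joint): how far vial_2's white snap cap (28 mm in diameter, 13 mm high) is pushed down, in m; its top is 98 mm minus this above the vial's underside. Starts proud, 0 to 0.0015; fully home at 0.007, skirt on the shoulder. Slides stiffly under about 8 N, stays where left, then meets a hard stop: at 0.007, or at 0.003 on a faulty neck however hard it is pressed (20 N is plenty)
- cap_3 (a joint): how far vial_3's white snap cap (28 mm in diameter, 13 mm high) is pushed down, in m; its top is 98 mm minus this above the vial's underside. Starts proud, 0 to 0.0015; fully home at 0.007, skirt on the shoulder. Slides stiffly under about 8 N, stays where left, then meets a hard stop: at 0.007, or at 0.003 on a faulty neck however hard it is pressed (20 N is plenty)
- cap_4 (a joint): how far vial_4's white snap cap (28 mm in diameter, 13 mm high) is pushed down, in m; its top is 98 mm minus this above the vial's underside. Starts proud, 0 to 0.0015; fully home at 0.007, skirt on the shoulder. Slides stiffly under about 8 N, stays where left, then meets a hard stop: at 0.007, or at 0.003 on a faulty neck however hard it is pressed (20 N is plenty)
- cap_5 (a joint): how far vial_5's white snap cap (28 mm in diameter, 13 mm high) is pushed down, in m; its top is 98 mm minus this above the vial's underside. Starts proud, 0 to 0.0015; fully home at 0.007, skirt on the shoulder. Slides stiffly under about 8 N, stays where left, then meets a hard stop: at 0.007, or at 0.003 on a faulty neck however hard it is pressed (20 N is plenty)
- tray: fixed stainless-steel reject tray, 200 (its x) x 140 (its y) x 22 mm high, floor and walls 3 mm thick. Origin: centre of the underside, z up; turned by up to 0.4 rad. It stands on the other side of the middle of the bench from the rack
- old_1: an amber vial of the same make, put aside earlier, standing in the -x half of the reject tray; 27.5 mm in diameter, 95 mm high with its cap. Origin: centre of its underside. To be left standing where it is
- old_2: an amber vial of the same make, put aside earlier, standing in the +x half of the reject tray; 27.5 mm in diameter, 95 mm high with its cap. Origin: centre of its underside. To be left standing where it is
- solvent: bystander: amber solvent bottle, 86 mm in diameter, 180 mm high, standing between rack and tray. Origin: centre of its underside
- standard: bystander: clear glass bottle with a blue cap, 66 mm in diameter, 143 mm high, standing close to the rack on its -x side (the side nearer the robot). Origin: centre of its underside
- septa: bystander: small white jar of septa with a grey lid, 58 mm in diameter, 45 mm high. Origin: centre of its underside
- crimper: bystander: steel crimping pliers with black grips lying on the bench beyond the work, 165 mm long, 30 mm high. Origin: near the jaw, on the bench; x points to the jaw
Things that resemble listed ones, but are neither listed nor needed, are in the scene too. What is shaped like the tray but blue is not meant.

How it is judged (in metres and radians):
At the end, for the whole second after the job is handed in: Each vial either has its cap within 1 mm of home and stands in the rack, or has its cap at a faulty neck's stop (joint 0.0023 to 0.0045) and stands in the tray, like both earlier rejects. All stand within 5 mm of rack base or tray floor, upright within 7 degrees, at rest (((value of joint cap_1 above 0.006 m and (x of vial_1 in the frame of rack between -0.05 and 0.05 m and y of vial_1 in the frame of rack between -0.075 and 0.075 m and z of vial_1 in the frame of rack below 0.011 m and (linear speed of vial_1 below 0.02 m/s and angle between vial_1's own z axis and vertical below 0.12 rad))) or (value of joint cap_1 between 0.0023 and 0.0045 m and (x of vial_1 in the frame of tray between -0.09 and 0.09 m and y of vial_1 in the frame of tray between -0.06 and 0.06 m and z of vial_1 in the frame of tray below 0.008 m and (linear speed of vial_1 below 0.02 m/s and angle between vial_1's own z axis and vertical below 0.12 rad)))) and ((value of joint cap_2 above 0.006 m and (x of vial_2 in the frame of rack between -0.05 and 0.05 m and y of vial_2 in the frame of rack between -0.075 and 0.075 m and z of vial_2 in the frame of rack below 0.011 m and (linear speed of vial_2 below 0.02 m/s and angle between vial_2's own z axis and vertical below 0.12 rad))) or (value of joint cap_2 between 0.0023 and 0.0045 m and (x of vial_2 in the frame of tray between -0.09 and 0.09 m and y of vial_2 in the frame of tray between -0.06 and 0.06 m and z of vial_2 in the frame of tray below 0.008 m and (linear speed of vial_2 below 0.02 m/s and angle between vial_2's own z axis and vertical below 0.12 rad)))) and ((value of joint cap_3 above 0.006 m and (x of vial_3 in the frame of rack between -0.05 and 0.05 m and y of vial_3 in the frame of rack between -0.075 and 0.075 m and z of vial_3 in the frame of rack below 0.011 m and (linear speed of vial_3 below 0.02 m/s and angle between vial_3's own z axis and vertical below 0.12 rad))) or (value of joint cap_3 between 0.0023 and 0.0045 m and (x of vial_3 in the frame of tray between -0.09 and 0.09 m and y of vial_3 in the frame of tray between -0.06 and 0.06 m and z of vial_3 in the frame of tray below 0.008 m and (linear speed of vial_3 below 0.02 m/s and angle between vial_3's own z axis and vertical below 0.12 rad)))) and ((value of joint cap_4 above 0.006 m and (x of vial_4 in the frame of rack between -0.05 and 0.05 m and y of vial_4 in the frame of rack between -0.075 and 0.075 m and z of vial_4 in the frame of rack below 0.011 m and (linear speed of vial_4 below 0.02 m/s and angle between vial_4's own z axis and vertical below 0.12 rad))) or (value of joint cap_4 between 0.0023 and 0.0045 m and (x of vial_4 in the frame of tray between -0.09 and 0.09 m and y of vial_4 in the frame of tray between -0.06 and 0.06 m and z of vial_4 in the frame of tray below 0.008 m and (linear speed of vial_4 below 0.02 m/s and angle between vial_4's own z axis and vertical below 0.12 rad)))) and ((value of joint cap_5 above 0.006 m and (x of vial_5 in the frame of rack between -0.05 and 0.05 m and y of vial_5 in the frame of rack between -0.075 and 0.075 m and z of vial_5 in the frame of rack below 0.011 m and (linear speed of vial_5 below 0.02 m/s and angle between vial_5's own z axis and vertical below 0.12 rad))) or (value of joint cap_5 between 0.0023 and 0.0045 m and (x of vial_5 in the frame of tray between -0.09 and 0.09 m and y of vial_5 in the frame of tray between -0.06 and 0.06 m and z of vial_5 in the frame of tray below 0.008 m and (linear speed of vial_5 below 0.02 m/s and angle between vial_5's own z axis and vertical below 0.12 rad)))) and x of old_1 in the frame of tray between -0.09 and 0.09 m and y of old_1 in the frame of tray between -0.06 and 0.06 m and z of each of old_1, old_2 in the frame of tray below 0.008 m and linear speed of each of old_1, old_2 below 0.02 m/s and angle between each of old_1, old_2's own z axis and vertical below 0.12 rad and x of old_2 in the frame of tray between -0.09 and 0.09 m and y of old_2 in the frame of tray between -0.06 and 0.06 m); the robot touches nothing.
It fails at once if the solvent bottle, the standard bottle, the septa jar or the crimping pliers is shifted by more than 20 mm (distance of any of solvent, standard, septa, crimper from where it was at the start of the episode above 0.02 m).
It fails at once if either of the vials already in the tray is shifted by more than 20 mm (distance of any of old_1, old_2 from where it was at the start of the episode above 0.02 m).
It fails at once if a vial is tipped by more than 40 degrees (angle between any of vial_1, vial_2, vial_3, vial_4, vial_5, old_1, old_2's own z axis and vertical above 0.7 rad).
It fails at once if a vial is dropped: it falls free of the fingers at more than 0.5 m/s (a drop of some 13 mm) ((contact force between the fingers and vial_1 below 0.05 N and linear speed of vial_1 above 0.5 m/s) or (contact force between the fingers and vial_2 below 0.05 N and linear speed of vial_2 above 0.5 m/s) or (contact force between the fingers and vial_3 below 0.05 N and linear speed of vial_3 above 0.5 m/s) or (contact force between the fingers and vial_4 below 0.05 N and linear speed of vial_4 above 0.5 m/s) or (contact force between the fingers and vial_5 below 0.05 N and linear speed of vial_5 above 0.5 m/s)).
It also fails if it takes over 72 s, if anything falls off the work surface, if the arm or the gripper's body presses on something with over 40 N, if the wrist force passes 120 N, or if a joint passes its speed limit or range.

### The arm

A 6-joint arm with a two-finger parallel gripper is mounted at the origin on the work surface. World frame = base frame: x ahead of the robot, y to its left, z up, the work surface at z = 0. Lengths are in mm, angles in rad, forces in N, time in s.
With the tool pointing down it reaches from about 400 to 925 mm from the base axis. Payload 12.5 kg.
Tool frame: the origin (TCP) lies midway between the tips of the shut fingers; the grasp point (between the pads) lies 19 mm behind it; z points along the fingers, y is the line along which they close (so a half turn about z gives the same grasp; the last joint's range is limited). The gripper opens to 95 mm and grips with 3 to 60 N. Pads are 20 mm wide; open, the fingers measure 119 mm over their backs; the gripper's body (75 mm by 180 mm) begins 59 mm behind the grasp point.
Start: joints at [-1.34, 0.491, 1.559, -0, 1.092, -0.106], TCP at [206.566, -589.896, 214.661] pointing down, gripper open.
Joint ranges: [-3.1, 3.1], [-0.84, 2.19], [0.05, 2.79], [-1.13, 4.28], [0.06, 2.93], [-2.69, 2.69]. Speed limits (rad/s): [2.22, 2.22, 2.79, 3.14, 3.14, 3.14].

### API

Orientations are given as [roll, pitch, yaw] about the fixed x, y, z axes, in that order (R = Rz(yaw) Ry(pitch) Rx(roll)).
In Python, from cell import env gives the robot as it stands.
- The arm moves only by the tool arm_command, never from a script. Its argument "targets" is a list of rows, each a list of 5 numbers: the shift along the tool's x, y, z in mm, then the turn about the tool's z in degrees, then the opening, from 0 (shut) to 1 (fully open). In form: [[tx, ty, tz, roll, fingers], ...]. A call has 1 to 5 rows; each row is the pose to reach, as a shift and turn from the pose commanded when the call began, along the tool's axes at that moment; what a row does not reach only later rows make up. A row lasts 1/10 s, in which the tool goes at most 50 mm and 8.59 degrees, less where a joint would pass 70% of its speed; a pose out of reach is approached as far as the arm can. A call with a gripper value outside its range is refused whole. The fingers move at their own pace and stop on an object; the grip force is fixed at half the most. Time passes only in rows, so rows that repeat a pose let the fingers close. It gives the time, the measured TCP pose, the force, the opening and the grip force at its end, in the units of the state.
- env.state(): the state, without advancing time (a new reading comes with each control period).
- env.read_camera(name): name is "side" or "top"; returns a dict with "frame" (384x512x3 uint8, red, green, blue), "vertical_fov" (degrees; the focal length in pixels is half the picture's height over the tangent of half this angle, whatever the lens; pixels are square), "cx", "cy" (the principal point, pixels), "k1" (the pictures are not rectified: a ray, as slopes to the right and down, at radius r is drawn at 1 + k1 r^2 times it, then the intrinsics apply), "world_from_camera" (4x4, takes a point from camera to world coordinates). Camera axes: x right, y down, z forward; pixel columns grow to the right and rows downward; lengths in mm; the calibration is good to about 2 mm. A picture is of the moment at which its call begins. There is no depth.
- env.job_done(): hands the job in; it is judged then, once.
The state is a dict: "t": time; "joints": joint angles; "qvel": joint speeds; "tau": joint torques, N m; "eef_pos": TCP position; "tcp_rot": TCP orientation; "ft_force": force on the tool from outside, world axes, zero at the start; "moment": the same for the moment, N m; "opening": opening from 0.0 (shut) to 1.0 (fully open); "grip_force": force on a finger pad.
Only numpy, scipy, OpenCV 4.12 (cv2) and the standard library are available. Lean on these libraries where they do the work, as an engineer would, in place of code of your own. Each camera call takes 0.05 s, during which the arm holds its last target. There are 200 camera calls.

## Working session

There is one attempt and no reset: what is moved stays moved. The work goes in short steps, Python scripts to look and compute and a tool call to move; the robot and the scene stay as the last step left them, time stands still between calls to the robot, and variables do not carry over. Pictures are saved under pics/ and viewed, at most 10 in all, crops included, and the job is handed in when it is done.

Besides the shell and the picture viewer there is one more tool, called after "Call:" by a JSON object that holds its "method" and its "body". arm_command: Moves the arm, as the interface text tells. Its arguments: {"type":"object","properties":{"targets":{"type":"array","items":{"type":"array","items":{"type":"number"}}}},"required":["targets"]}

```bash
ls; mkdir -p pics
cat > h.py <<'E'
import numpy as np, cv2
from cell import env
def cam(n):
    c=env.read_camera(n); h,w=c["frame"].shape[:2]
    c["f"]=h/2/np.tan(np.radians(c["vertical_fov"])/2); return c
def save(c,fn,box=None,s=1.5):
    im=c["frame"][:,:,::-1]
    if box: x0,y0,x1,y1=box; im=im[y0:y1,x0:x1]
    cv2.imwrite(fn,cv2.resize(im,None,fx=s,fy=s,interpolation=cv2.INTER_CUBIC))
def ray(c,u,v):
    K=np.array([[c["f"],0,c["cx"]],[0,c["f"],c["cy"]],[0,0,1.]])
    p=cv2.undistortPoints(np.array([[[u,v]]],float),K,np.array([c["k1"],0,0,0.]))[0,0]
    T=np.array(c["world_from_camera"]); return T[:3,3],T[:3,:3]@np.array([p[0],p[1],1])
def onz(c,u,v,z):
    o,d=ray(c,u,v); return (o+d*(z-o[2])/d[2])[:2]
def proj(c,P):
    T=np.linalg.inv(np.array(c["world_from_camera"])); q=T[:3,:3]@np.array(P,float)+T[:3,3]
    x,y=q[:2]/q[2]; k=1+c["k1"]*(x*x+y*y); return np.array([c["cx"]+c["f"]*k*x,c["cy"]+c["f"]*k*y])
def tri(a,pa,b,pb):
    o,d=ray(a,*pa); p,e=ray(b,*pb); s=np.linalg.lstsq(np.c_[d,-e],p-o,rcond=None)[0]
    A=o+d*s[0];B=p+e*s[1]; return (A+B)/2,np.linalg.norm(A-B)
E
python3 - <<'E'
from h import *
t=cam("top");s=cam("side")
save(t,"pics/t0.png");save(s,"pics/s0.png")
for c in(t,s):print(np.round(c["world_from_camera"],2).tolist(),c["f"],c["cx"],c["cy"],c["k1"])
print(env.state())
E
```

```text
pics
[[-0.02, -0.99, 0.14, 360.7], [-1.0, 0.02, 0.01, -20.48], [-0.01, -0.14, -0.99, 1174.3], [0.0, 0.0, 0.0, 1.0]] 490.2436719362418 261.40439833914485 193.2491324212677 0.01122318027149615
[[0.97, -0.12, 0.2, 320.67], [-0.23, -0.59, 0.77, -774.91], [0.02, -0.8, -0.6, 688.6], [0.0, 0.0, 0.0, 1.0]] 399.0879645301533 258.5215342842854 192.556478103468 0.0069261132969858
{'t': 0.1, 'joints': array([-1.33959925e+00,  4.91484461e-01,  1.55938068e+00,  3.25868837e-05,
        1.09168115e+00, -1.05609057e-01]), 'qvel': array([-0.00131256, -0.00192329, -0.00351481,  0.00091214, -0.00122234,
        0.00046204]), 'tau': array([ 2.83858390e-03, -6.13622475e+01, -2.58604842e+01,  6.93374849e-02,
        4.70217399e-02, -8.49177104e-05]), 'eef_pos': array([ 206.5227498 , -589.67521383,  214.1320812 ]), 'tcp_rot': array([-3.14064737e+00, -1.29268390e-04,  3.36791033e-01]), 'ft_force': array([ 0.53304277,  0.8547518 , -1.23234928]), 'moment': array([ 0.04153849, -0.00866681, -0.01875737]), 'grip_force': 0.0, 'opening': 0.9995577821233578}
```

View pics/t0.png

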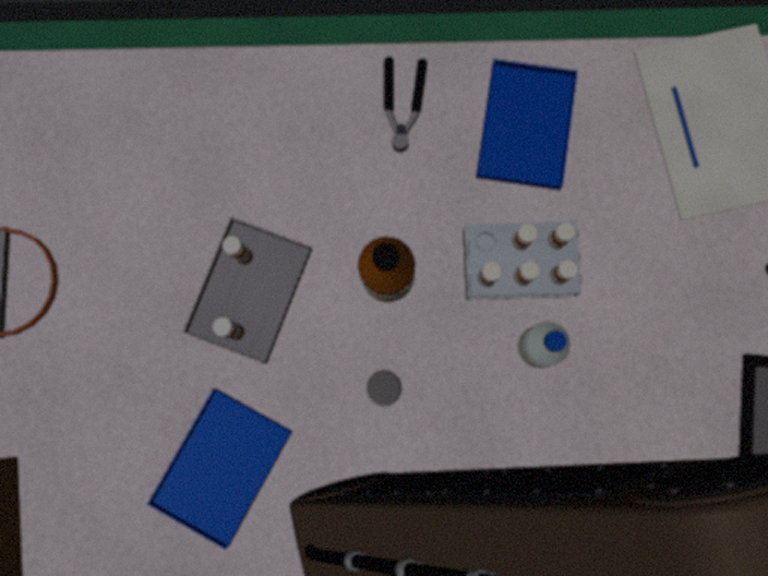

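View pics/s0.png

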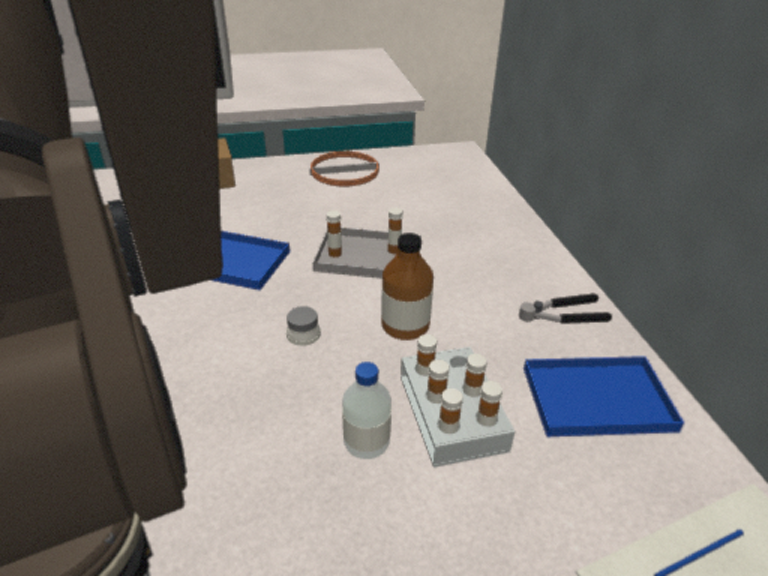

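The top picture (1.5x) shows the rack at about (522,260), with caps at (490,272), (527,271), (566,271), (526,235) and (564,234), and the empty place at (486,240). There are three trays: (249,290), (527,124) and (220,468). Only the first is grey steel and holds vials, at (232,246) and (222,327), so it is the one meant; the others are blue. Solvent is at (386,265), standard at (545,345), the jar at (384,387) and the pliers at (402,105). The side picture agrees with this.

```bash
python3 - <<'E'
from h import *
t=cam("top");s=cam("side")
import pickle;pickle.dump((t,s),open("cams.pkl","wb"))
T=t["frame"];S=s["frame"]
def blobs(im,lo_v,hi_s,box,amin,amax):
    hsv=cv2.cvtColor(im,cv2.COLOR_RGB2HSV); m=((hsv[...,2]>=lo_v)&(hsv[...,1]<=hi_s)).astype(np.uint8)
    k=np.zeros_like(m);x0,y0,x1,y1=box;k[y0:y1,x0:x1]=m[y0:y1,x0:x1]
    n,l,st,c=cv2.connectedComponentsWithStats(k)
    return [(st[i].tolist(),c[i].round(1).tolist()) for i in range(1,n) if amin<st[i][4]<amax]
for p in [(351,181),(351,157),(340,165),(310,170),(155,164),(200,180),(148,218)]: print(p,T[p[1],p[0]])
for p in [(301,266),(301,270),(284,228),(317,250),(222,145),(280,270)]: print(p,S[p[1],p[0]])
E
python3 - <<'E'
import pickle,sys;sys.path.insert(0,'.')
from h import *
t,s=pickle.load(open("cams.pkl","rb"))
a=cv2.resize(t["frame"][140:250,300:400,::-1],(500,550),interpolation=cv2.INTER_CUBIC)
b=cv2.resize(s["frame"][215:315,260:350,::-1],(495,550),interpolation=cv2.INTER_CUBIC)
a=np.clip(a*1.4,0,255).astype(np.uint8)
im=np.hstack([a,b]);cv2.imwrite("pics/c1.png",cv2.resize(im,(796,440)))
a=cv2.resize(t["frame"][135:250,115:215,::-1],(400,460),interpolation=cv2.INTER_CUBIC)
b=cv2.resize(s["frame"][135:190,205:285,::-1],(400,275),interpolation=cv2.INTER_CUBIC)
a=np.clip(a*1.4,0,255).astype(np.uint8)
im=np.zeros((460,800,3),np.uint8);im[:,:400]=a;im[:275,400:]=b;cv2.imwrite("pics/c2.png",im)
E
```

```text
(351, 181) [135 133 127]
(351, 157) [138 137 129]
(340, 165) [111 116 121]
(310, 170) [85 89 90]
(155, 164) [144 142 138]
(200, 180) [68 62 66]
(148, 218) [134 133 134]
(301, 266) [219 215 202]
(301, 270) [138 135 127]
(284, 228) [217 215 202]
(317, 250) [99 62 35]
(222, 145) [147 144 135]
(280, 270) [182 185 180]
```

View pics/c1.png

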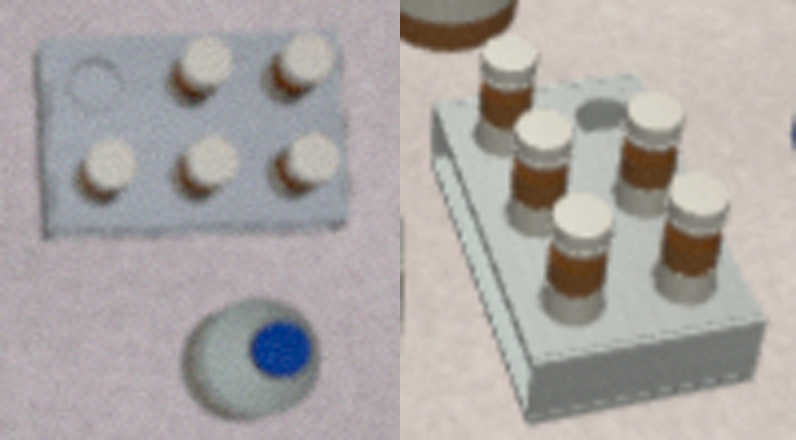

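View pics/c2.png

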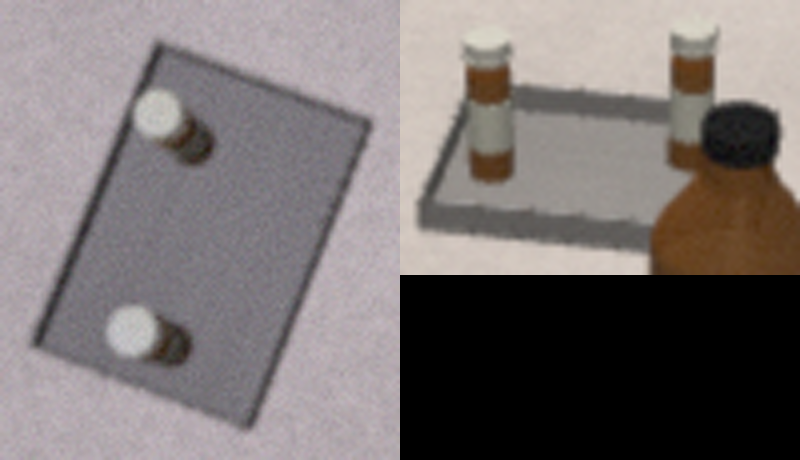

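The left crop confirms five white-capped vials. The rack's place at rack (+x,+y) is empty, at crop (97,85), and the standard's blue cap is at (281,348). In the second crop the steel tray has its old vials' caps at (158,113) and (132,331), and its corners at (160,43), (371,122), (250,430) and (37,345). Next I triangulate the caps.

Run:
```python
import pickle
from h import *
t,s=pickle.load(open("cams.pkl","rb"))
def cent(c,u,v,r,f):
    im=cv2.GaussianBlur(c["frame"],(0,0),0.8).astype(float)
    x0,y0=int(u-r),int(v-r); p=im[y0:y0+2*r+1,x0:x0+2*r+1]
    m=f(p).astype(np.uint8)
    n,l,st,ce=cv2.connectedComponentsWithStats(cv2.resize(m,None,fx=1,fy=1))
    i=1+np.argmax(st[1:,4]); return ce[i]+[x0,y0],st[i][2:5]
ft=lambda p:(p[...,0]>118)&(p[...,0]-p[...,2]>-1)
fs=lambda p:(p[...,0]>192)&(p[...,0]-p[...,2]>2)
TL=lambda x,y:(300+x/4,140+y/4); SR=lambda x,y:(260+(x-400)/4.4,215+y/4.4)
prs={"A(+,0)":((207,61),(655,113)),"B(+,-)":((305,57),(699,195)),"C(-,+)":((108,162),(509,55)),"D(-,0)":((211,158),(543,131)),"E(-,-)":((311,157),(582,217))}
caps={}
for k,(a,b) in prs.items():
    pa,sa=cent(t,*TL(*a),8,ft); pb,sb=cent(s,*SR(*b),8,fs)
    P,g=tri(t,pa,s,pb); caps[k]=P
    print(k,pa.round(1),sa,pb.round(1),sb,P.round(1),"gap",g.round(1),"z103:",onz(t,*pa,103).round(1),onz(s,*pb,103).round(1))
for k,a,b in(("old1?",(132,331),(487,42)),("old2?",(158,113),(695,32))):
    pa,sa=cent(t,115+a[0]/4,135+a[1]/4,8,lambda p:p[...,0]>112); pb=(205+(b[0]-400)/5,135+b[1]/5)
    P,g=tri(t,pa,s,pb);print(k,pa.round(1),sa,P.round(1),g.round(1),"z98",onz(t,*pa,98).round(1))
for z in(22,0):
  print("tray",z,[onz(t,115+x/4,135+y/4,z).round(0).tolist() for x,y in((160,43),(371,122),(250,430),(37,345))])
print("rack45",[onz(t,*TL(x,y),45).round(0).tolist() for x,y in((38,40),(335,32),(350,225),(45,240))])
print("hole",onz(t,*TL(97,85),45).round(1),onz(s,*SR(602,113),45).round(1))
print("standard",onz(t,*TL(281,348),143).round(1),onz(s,367/1.5,369/1.5,143).round(1))
print("solvent",onz(t,386/1.5,257/1.5,180).round(1),onz(s,409/1.5,240/1.5,180).round(1))
print("septa",onz(t,384/1.5,387/1.5,45).round(1))
```

```text
A(+,0) [351.6 153.1] [ 17  13 134] [319.3 237.7] [ 14  17 153] [ 597.1 -210.8  109.1] gap 2.9 z103: [ 597.  -211.5] [ 601.5 -204.8]
B(+,-) [377.  152.1] [ 17  14 138] [329.1 256.4] [ 14  12 144] [ 597.6 -266.5  109.7] gap 2.1 z103: [ 598.  -267.8] [ 602.  -260.6]
C(-,+) [327.7 180.2] [ 12  11 112] [286.9 225.1] [ 14  15 118] [ 540.  -156.4  107.1] gap 7.4 z103: [ 537.  -156.1] [ 545.4 -152. ]
D(-,0) [353.1 179.1] [ 13  11 114] [292.8 243.2] [12 11 91] [ 538.9 -211.9  106.1] gap 2.5 z103: [ 538.2 -212.2] [ 541.4 -208.9]
E(-,-) [378.4 178.5] [ 12  12 116] [301.6 262.8] [ 14  12 110] [ 539.5 -267.8  105.8] gap 2.9 z103: [ 538.5 -268.1] [ 542.  -265.3]
old1? [147.2 217.3] [ 12  12 110] [464.3 245.1  92.5] 2.9 z98 [462.3 243.8]
old2? [153.9 163. ] [ 11  11 100] [587.1 231.6  93.2] 3.4 z98 [584.3 230.7]
tray 22 [[642.0, 246.0], [591.0, 119.0], [409.0, 190.0], [461.0, 317.0]]
tray 0 [[648.0, 251.0], [596.0, 122.0], [410.0, 194.0], [463.0, 323.0]]
rack45 [[619.0, -123.0], [620.0, -298.0], [506.0, -300.0], [501.0, -124.0]]
hole [ 591.6 -157.1] [ 595.5 -151.3]
standard [ 429.2 -236.6] [ 433.1 -235.6]
solvent [545.5  -2.4] [548.8  -4.6]
septa [369.6   6.3]
```

Call:
{"method": "arm_command", "body": {"targets": [[45, -25, 0, 6.5, 0], [90, -50, 0, 13, 0], [135, -75, 0, 19.3, 0], [180, -100, 0, 19.3, 0], [220, -124, 20, 19.3, 0]]}}

```text
t: 0.7
eef_pos: [371.2, -403.7, 198.4]
tcp_rot: [3.139, -0.002, -0.0]
ft_force: [0.9, -0.2, 0.0]
opening: 0.64
grip_force: 0.0
```

Call:
{"method": "arm_command", "body": {"targets": [[33, -27, 5, 0, 0], [67, -54, 20, 0, 0], [100, -80, 35, 0, 0], [134, -107, 50, 0, 0], [167, -134, 65, 0, 0]]}}

```text
t: 1.2
eef_pos: [537.8, -269.3, 131.2]
tcp_rot: [3.141, -0.0, 0.0]
ft_force: [-0.2, -0.9, -0.2]
opening: 0.217
grip_force: 0.0
```

Call:
{"method": "arm_command", "body": {"targets": [[0, 0, 8, 0, 0], [0, 0, 16, 0, 0], [0, 0, 16, 0, 0]]}}

```text
t: 1.5
eef_pos: [535.6, -270.9, 114.9]
tcp_rot: [-3.141, 0.002, -0.001]
ft_force: [-0.3, -0.6, 0.8]
opening: 0.013
grip_force: 0.0
```

Run:
```python
from h import *
t=cam("top");s=cam("side")
a=cv2.resize(t["frame"][140:250,300:400,::-1],(400,440),interpolation=cv2.INTER_CUBIC)
b=cv2.resize(s["frame"][205:305,260:350,::-1],(396,440),interpolation=cv2.INTER_CUBIC)
cv2.imwrite("pics/c3.png",np.hstack([np.clip(a*1.4,0,255).astype(np.uint8),b]))
print(env.state()["eef_pos"],env.state()["ft_force"])
```

```text
[ 535.86527204 -271.55593728  116.15777645] [-0.72717206  0.00471436 -0.61757178]
```

View pics/c3.png

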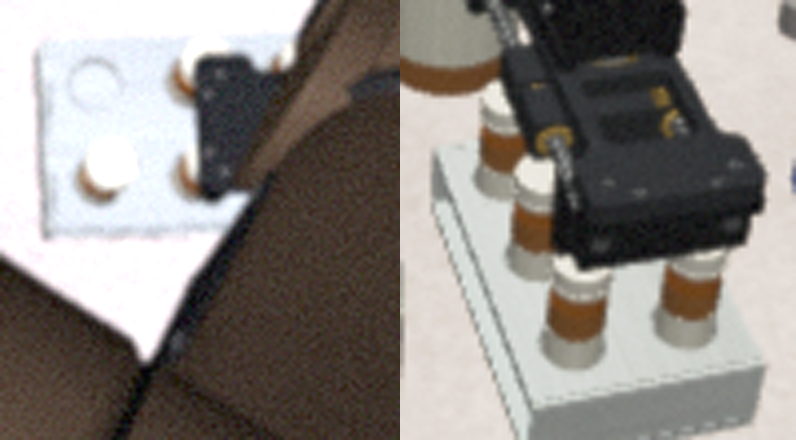

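The body hides the fingers here. The reading gives the TCP at (536,-271), so I correct by +4, +5 while going down, then press.

Call:
{"method": "arm_command", "body": {"targets": [[4, -5, 4, 0, 0], [4, -5, 8, 0, 0], [4, -5, 8, 0, 0]]}}

```text
t: 1.9
eef_pos: [540.2, -265.7, 107.5]
tcp_rot: [-3.141, 0.0, -0.0]
ft_force: [0.4, -0.1, 0.4]
opening: 0.001
grip_force: 0.0
```

Call:
{"method": "arm_command", "body": {"targets": [[0, 0, 3, 0, 0], [0, 0, 6, 0, 0], [0, 0, 9, 0, 0], [0, 0, 9, 0, 0]]}}

```text
t: 2.3
eef_pos: [540.6, -265.8, 99.0]
tcp_rot: [3.141, -0.0, -0.0]
ft_force: [0.1, -0.3, 2.4]
opening: 0.006
grip_force: 1.4
```

Call:
{"method": "arm_command", "body": {"targets": [[0, 0, 1.5, 0, 0], [0, 0, 3, 0, 0], [0, 0, 3, 0, 0]]}}

```text
t: 2.6
eef_pos: [541.1, -266.1, 97.2]
tcp_rot: [3.14, -0.002, -0.0]
ft_force: [-1.7, 1.5, 13.7]
opening: 0.009
grip_force: 7.0
```

Call:
{"method": "arm_command", "body": {"targets": [[0, 0, 1, 0, 0], [0, 0, 2, 0, 0], [0, 0, 2, 0, 0]]}}

```text
t: 2.9
eef_pos: [541.9, -266.6, 97.1]
tcp_rot: [3.138, -0.005, 0.0]
ft_force: [-3.5, 0.9, 29.5]
opening: 0.004
grip_force: 15.0
```

E stopped at 97.1 with 30 N, so it is home. Next is D.

Call:
{"method": "arm_command", "body": {"targets": [[0, 0, -18, 0, 0], [-1.5, -28, -18, 0, 0], [-1.5, -56, -18, 0, 0], [-1.5, -56, -11, 0, 0], [-1.5, -56, -11, 0, 0]]}}

```text
t: 3.4
eef_pos: [538.8, -209.3, 104.1]
tcp_rot: [-3.141, 0.001, 0.001]
ft_force: [-0.3, -0.5, -0.3]
opening: 0.005
grip_force: 0.0
```

Call:
{"method": "arm_command", "body": {"targets": [[0, 0, 3, 0, 0], [0, 0, 6, 0, 0], [0, 0, 9, 0, 0], [0, 0, 11, 0, 0], [0, 0, 11, 0, 0]]}}

```text
t: 3.9
eef_pos: [540.7, -211.5, 97.1]
tcp_rot: [3.139, -0.005, -0.001]
ft_force: [-3.7, 2.9, 33.9]
opening: 0.009
grip_force: 16.6
```

Call:
{"method": "arm_command", "body": {"targets": [[0, 0, -19, 0, 0], [0, -28, -19, 0, 0], [0, -56, -19, 0, 0], [0, -56, -12, 0, 0], [0, -56, -12, 0, 0]]}}

```text
t: 4.4
eef_pos: [538.9, -154.1, 105.0]
tcp_rot: [-3.141, 0.001, 0.0]
ft_force: [0.5, -0.8, 0.8]
opening: 0.004
grip_force: 0.0
```

Call:
{"method": "arm_command", "body": {"targets": [[0, 0, 3, 0, 0], [0, 0, 6, 0, 0], [0, 0, 9, 0, 0], [0, 0, 11, 0, 0], [0, 0, 11, 0, 0]]}}

```text
t: 4.9
eef_pos: [542.5, -156.2, 100.8]
tcp_rot: [3.137, -0.011, -0.001]
ft_force: [-7.0, 2.3, 60.5]
opening: 0.004
grip_force: 30.2
```

C stopped at 100.8 under 60 N, so it is faulty. Next is A, then B.

Call:
{"method": "arm_command", "body": {"targets": [[0, 0, -22, 0, 0], [27, 27, -22, 0, 0], [56, 54, -22, 0, 0], [56, 54, -12, 0, 0], [56, 54, -12, 0, 0]]}}

```text
t: 5.4
eef_pos: [594.2, -208.5, 105.0]
tcp_rot: [-3.141, 0.002, -0.002]
ft_force: [-0.5, 1.0, 0.6]
opening: 0.0
grip_force: 0.0
```

Call:
{"method": "arm_command", "body": {"targets": [[0, 0, 3, 0, 0], [0, 0, 6, 0, 0], [0, 0, 8, 0, 0], [0, 0, 10, 0, 0], [0, 0, 10, 0, 0]]}}

```text
t: 5.9
eef_pos: [596.2, -208.0, 101.1]
tcp_rot: [3.139, -0.005, 0.001]
ft_force: [-4.6, 1.9, 30.3]
opening: 0.005
grip_force: 15.9
```

Call:
{"method": "arm_command", "body": {"targets": [[0, 0, -17, 0, 0], [0, 28, -17, 0, 0], [1, 56, -17, 0, 0], [1, 56, -10, 0, 0], [1, 56, -10, 0, 0]]}}

```text
t: 6.4
eef_pos: [595.1, -263.2, 106.0]
tcp_rot: [-3.141, 0.002, -0.001]
ft_force: [-0.8, 0.8, -0.4]
opening: 0.002
grip_force: 0.0
```

Call:
{"method": "arm_command", "body": {"targets": [[0, 0, 3, 0, 0], [0, 0, 6, 0, 0], [0, 0, 9, 0, 0], [0, 0, 11, 0, 0], [0, 0, 11, 0, 0]]}}

```text
t: 6.9
eef_pos: [596.6, -262.8, 97.3]
tcp_rot: [3.141, -0.002, 0.001]
ft_force: [-1.8, 0.6, 11.2]
opening: 0.004
grip_force: 5.7
```

Call:
{"method": "arm_command", "body": {"targets": [[0, 0, 1, 0, 0], [0, 0, 2, 0, 0], [0, 0, 2, 0, 0]]}}

```text
t: 7.2
eef_pos: [597.3, -263.3, 97.2]
tcp_rot: [3.139, -0.004, 0.001]
ft_force: [-4.7, 1.6, 25.5]
opening: 0.003
grip_force: 12.6
```

Call:
{"method": "arm_command", "body": {"targets": [[0, 0, -24, 0, 0], [0, -27, -24, 0, 0.45], [0, -53, -24, 0, 0.45], [0, -53, -24, 0, 0.45], [0, -53, -24, 0, 0.45]]}}

```text
t: 7.7
eef_pos: [596.1, -209.7, 118.0]
tcp_rot: [3.141, -0.0, 0.002]
ft_force: [-0.3, -0.6, -0.4]
opening: 0.281
grip_force: 0.0
```

Call:
{"method": "arm_command", "body": {"targets": [[0, 0, 0, 0, 0.45], [0, 0, 0, 0, 0.45]]}}

```text
t: 7.9
eef_pos: [596.0, -211.2, 117.7]
tcp_rot: [3.141, 0.0, -0.001]
ft_force: [0.1, 0.2, 0.2]
opening: 0.424
grip_force: 0.0
```

All five caps are pressed and A and C are the rejects. I'm now descending over A.

Call:
{"method": "arm_command", "body": {"targets": [[0, -1, 15, 0, 0.45], [0, -1, 30, 0, 0.45], [0, -1, 45, 0, 0.45], [0, -1, 60, 0, 0.45], [0, -1, 67, 0, 0.45]]}}

```text
t: 8.4
eef_pos: [595.4, -209.5, 48.8]
tcp_rot: [-3.141, 0.002, -0.0]
ft_force: [-0.2, 0.4, 1.2]
opening: 0.45
grip_force: 0.0
```

Call:
{"method": "arm_command", "body": {"targets": [[0, 0, 0, 0, 0.45], [0, 0, 0, 0, 0.35], [0, 0, 0, 0, 0.25], [0, 0, 0, 0, 0.2], [0, 0, 0, 0, 0.2]]}}

```text
t: 8.9
eef_pos: [596.2, -209.8, 51.4]
tcp_rot: [3.141, -0.001, -0.0]
ft_force: [-1.0, -0.1, 1.3]
opening: 0.287
grip_force: 30.0
```

Call:
{"method": "arm_command", "body": {"targets": [[0, 0, -6, 0, 0.15], [0, 0, -20, 0, 0.15], [0, 0, -35, 0, 0.15], [0, 0, -50, 0, 0.15], [0, 0, -65, 0, 0.15]]}}

```text
t: 9.4
eef_pos: [596.2, -209.7, 117.9]
tcp_rot: [3.141, -0.001, -0.0]
ft_force: [0.1, -0.2, 0.8]
opening: 0.283
grip_force: 30.0
```

Call:
{"method": "arm_command", "body": {"targets": [[0, 0, -35, 0, 0.15], [0, 0, -70, 0, 0.15], [0, 0, -105, 0, 0.15], [0, 0, -140, 0, 0.15], [0, 0, -140, 0, 0.15]]}}

```text
t: 9.9
eef_pos: [597.3, -210.1, 262.3]
tcp_rot: [3.138, -0.008, 0.0]
ft_force: [-0.3, 0.3, -0.4]
opening: 0.287
grip_force: 30.0
```

Call:
{"method": "arm_command", "body": {"targets": [[-5, -25, 0, 0, 0.15], [-14, -65, 0, 0, 0.15], [-22, -107, 0, 0, 0.15], [-31, -150, 0, 0, 0.15], [-40, -193, 0, 0, 0.15]]}}

```text
t: 10.4
eef_pos: [555.1, -15.1, 256.3]
tcp_rot: [3.142, -0.0, -0.0]
ft_force: [0.5, 0.3, -1.0]
opening: 0.285
grip_force: 30.0
```

Call:
{"method": "arm_command", "body": {"targets": [[-9, -43, 0, 0, 0.15], [-18, -86, 0, 0, 0.15], [-27, -129, 0, 0, 0.15], [-36, -172, 0, 0, 0.15], [-42, -200, 0, 0, 0.15]]}}

```text
t: 10.9
eef_pos: [512.8, 185.8, 256.4]
tcp_rot: [-3.141, -0.0, 0.001]
ft_force: [0.6, 0.4, -1.5]
opening: 0.286
grip_force: 30.0
```

Call:
{"method": "arm_command", "body": {"targets": [[-3, -25, 0, 0, 0.15], [-3, -30, 0, 0, 0.15], [-3, -30, 0, 0, 0.15], [-3, -30, 0, 0, 0.15]]}}

```text
t: 11.3
eef_pos: [511.0, 212.6, 255.9]
tcp_rot: [3.141, 0.0, -0.0]
ft_force: [-0.4, 0.1, -0.4]
opening: 0.286
grip_force: 30.0
```

Call:
{"method": "arm_command", "body": {"targets": [[0, 0, 40, 0, 0.15], [0, 0, 80, 0, 0.15], [0, 0, 120, 0, 0.15], [0, 0, 140, 0, 0.15], [0, 0, 140, 0, 0.15]]}}

```text
t: 11.8
eef_pos: [510.1, 211.8, 113.4]
tcp_rot: [3.14, 0.005, -0.002]
ft_force: [0.3, -0.3, -0.4]
opening: 0.289
grip_force: 30.0
```

Run:
```python
from h import *
t=cam("top");s=cam("side")
a=cv2.resize(t["frame"][135:250,115:215,::-1],(400,460),interpolation=cv2.INTER_CUBIC)
b=cv2.resize(s["frame"][100:200,200:287,::-1],(400,460),interpolation=cv2.INTER_CUBIC)
cv2.imwrite("pics/c4.png",np.hstack([np.clip(a*1.4,0,255).astype(np.uint8),b]))
print(env.state()["eef_pos"])
print(proj(s,[511,213,3]),proj(t,[511,213,100]))
```

```text
[511.60310943 212.65352861 116.43376034]
[239.75328066 172.82134704] [161.20239701 195.11306055]
```

View pics/c4.png

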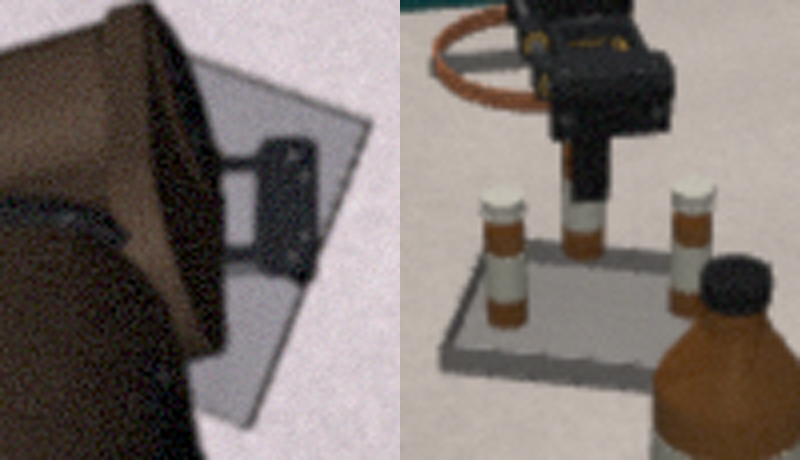

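The held vial is upright at right-hand (583,240), between the old vials at (503,260) and (691,250), with room on both sides. Lowering now.

Call:
{"method": "arm_command", "body": {"targets": [[0, 0, 18, 0, 0.15], [0, 0, 36, 0, 0.15], [0, 0, 52, 0, 0.15], [0, 0, 62, 0, 0.15], [0, 0, 62, 0, 0.15]]}}

```text
t: 12.4
eef_pos: [511.2, 213.1, 54.0]
tcp_rot: [3.141, -0.0, -0.0]
ft_force: [-0.0, 0.3, -0.8]
opening: 0.286
grip_force: 30.0
```

Call:
{"method": "arm_command", "body": {"targets": [[0, 0, 1, 0, 0.15], [0, 0, 2, 0, 0.15], [0, 0, 3, 0, 0.15], [0, 0, 3, 0, 0.15]]}}

```text
t: 12.8
eef_pos: [511.1, 213.4, 51.1]
tcp_rot: [-3.142, -0.0, -0.0]
ft_force: [-0.0, 0.4, -0.8]
opening: 0.285
grip_force: 30.0
```

Call:
{"method": "arm_command", "body": {"targets": [[0, 0, 1, 0, 0.15], [0, 0, 2, 0, 0.15], [0, 0, 2, 0, 0.15]]}}

```text
t: 13.1
eef_pos: [511.0, 213.4, 48.7]
tcp_rot: [3.141, 0.0, -0.0]
ft_force: [-0.2, -0.4, -0.3]
opening: 0.287
grip_force: 30.0
```

Call:
{"method": "arm_command", "body": {"targets": [[0, 0, 0.7, 0, 0.15], [0, 0, 1.4, 0, 0.15], [0, 0, 1.4, 0, 0.15]]}}

```text
t: 13.4
eef_pos: [511.3, 213.4, 48.3]
tcp_rot: [-3.142, -0.001, 0.0]
ft_force: [-2.1, -1.7, 10.4]
opening: 0.285
grip_force: 30.0
```

The vial touched down at 48 mm. Releasing, then rising.

Call:
{"method": "arm_command", "body": {"targets": [[0, 0, -1, 0, 0.15], [0, 0, -1, 0, 0.32], [0, 0, -1, 0, 0.4], [0, 0, -1, 0, 0.47], [0, 0, -1, 0, 0.47]]}}

```text
t: 13.9
eef_pos: [511.0, 213.3, 48.3]
tcp_rot: [3.141, 0.0, -0.0]
ft_force: [0.1, 0.6, -0.6]
opening: 0.458
grip_force: 0.0
```

Call:
{"method": "arm_command", "body": {"targets": [[0, 0, -10, 0, 0.47], [0, 0, -30, 0, 0.47], [0, 0, -60, 0, 0.47], [0, 0, -100, 0, 0.47], [0, 0, -140, 0, 0.47]]}}

```text
t: 14.4
eef_pos: [510.7, 213.3, 190.4]
tcp_rot: [3.141, 0.0, -0.0]
ft_force: [0.3, -0.1, -0.4]
opening: 0.469
grip_force: 0.0
```

Call:
{"method": "arm_command", "body": {"targets": [[0, 15, -30, 0, 0.45], [0, 50, -60, 0, 0.45], [0, 95, -62, 0, 0.45], [0, 145, -62, 0, 0.45], [0, 190, -62, 0, 0.45]]}}

```text
t: 14.9
eef_pos: [510.5, 21.6, 251.6]
tcp_rot: [3.141, -0.001, 0.0]
ft_force: [2.1, -0.6, 0.3]
opening: 0.45
grip_force: 0.0
```

Call:
{"method": "arm_command", "body": {"targets": [[8, 45, 0, 0, 0.45], [16, 90, 0, 0, 0.45], [24, 135, 0, 0, 0.45], [29, 170, 0, 0, 0.45], [29, 176, 0, 0, 0.45]]}}

```text
t: 15.4
eef_pos: [540.1, -155.9, 250.8]
tcp_rot: [3.141, -0.0, -0.003]
ft_force: [-0.5, 0.3, -0.0]
opening: 0.448
grip_force: 0.0
```

Call:
{"method": "arm_command", "body": {"targets": [[0, 0, 45, 0, 0.45], [0, 0, 90, 0, 0.45], [0, 0, 125, 0, 0.45], [0, 0, 133, 0, 0.45], [0, 0, 133, 0, 0.45]]}}

```text
t: 15.9
eef_pos: [539.9, -152.1, 117.5]
tcp_rot: [-3.141, 0.001, 0.0]
ft_force: [0.2, -0.1, 0.5]
opening: 0.45
grip_force: 0.0
```

Run:
```python
from h import *
t=cam("top");s=cam("side")
a=cv2.resize(t["frame"][135:250,115:215,::-1],(400,460),interpolation=cv2.INTER_CUBIC)
b=cv2.resize(s["frame"][130:310,200:357,::-1],(400,460),interpolation=cv2.INTER_CUBIC)
cv2.imwrite("pics/c5.png",np.hstack([np.clip(a*1.4,0,255).astype(np.uint8),b]))
print(env.state()["eef_pos"])
```

```text
[ 540.83324827 -152.62148849  119.24397148]
```

View pics/c5.png

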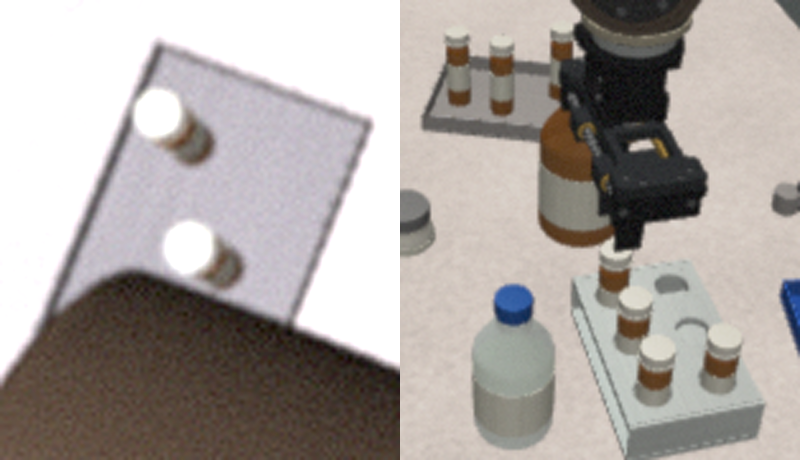

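A now stands upright in the tray at left (187,248), with the old ones unmoved. The fingers are over C at right (615,255). Descending.

Call:
{"method": "arm_command", "body": {"targets": [[0, 1.5, 15, 0, 0.45], [0, 1.5, 30, 0, 0.45], [0, 1.5, 45, 0, 0.45], [0, 1.5, 60, 0, 0.45], [0, 1.5, 67, 0, 0.45]]}}

```text
t: 16.5
eef_pos: [540.6, -154.3, 51.3]
tcp_rot: [3.141, -0.002, 0.0]
ft_force: [0.3, 0.4, 1.1]
opening: 0.446
grip_force: 0.0
```

Call:
{"method": "arm_command", "body": {"targets": [[0, 0, 0, 0, 0.45], [0, 0, 0, 0, 0.35], [0, 0, 0, 0, 0.25], [0, 0, 0, 0, 0.2], [0, 0, 0, 0, 0.15]]}}

```text
t: 17.0
eef_pos: [540.4, -154.3, 51.2]
tcp_rot: [3.141, -0.001, -0.0]
ft_force: [-0.3, -0.6, 6.5]
opening: 0.289
grip_force: 30.0
```

Call:
{"method": "arm_command", "body": {"targets": [[0, 0, -6, 0, 0.15], [0, 0, -20, 0, 0.15], [0, 0, -35, 0, 0.15], [0, 0, -50, 0, 0.15], [0, 0, -65, 0, 0.15]]}}

```text
t: 17.5
eef_pos: [539.9, -154.1, 116.3]
tcp_rot: [3.142, 0.0, -0.0]
ft_force: [-0.1, 1.1, -0.7]
opening: 0.29
grip_force: 30.0
```

Call:
{"method": "arm_command", "body": {"targets": [[0, 0, -35, 0, 0.15], [0, 0, -70, 0, 0.15], [0, 0, -105, 0, 0.15], [0, 0, -140, 0, 0.15], [0, 0, -140, 0, 0.15]]}}

```text
t: 18.0
eef_pos: [541.2, -154.6, 260.2]
tcp_rot: [3.139, -0.007, 0.0]
ft_force: [-0.4, -0.1, -1.1]
opening: 0.288
grip_force: 30.0
```

Call:
{"method": "arm_command", "body": {"targets": [[1, -25, 0, 0, 0.15], [2, -65, 0, 0, 0.15], [3, -107, 0, 0, 0.15], [4, -150, 0, 0, 0.15], [5, -193, 0, 0, 0.15]]}}

```text
t: 18.5
eef_pos: [544.4, 40.5, 254.8]
tcp_rot: [3.142, 0.001, -0.0]
ft_force: [0.6, -1.2, -1.2]
opening: 0.288
grip_force: 30.0
```

Call:
{"method": "arm_command", "body": {"targets": [[1, -43, 0, 0, 0.15], [2, -85, 0, 0, 0.15], [3, -120, 0, 0, 0.15], [4, -138, 0, 0, 0.15], [4, -138, 0, 0, 0.15]]}}

```text
t: 19.0
eef_pos: [548.4, 178.9, 254.5]
tcp_rot: [3.141, 0.001, 0.003]
ft_force: [-0.6, -0.0, -1.1]
opening: 0.287
grip_force: 30.0
```

Call:
{"method": "arm_command", "body": {"targets": [[0, 0, 40, 0, 0.15], [0, 0, 80, 0, 0.15], [0, 0, 120, 0, 0.15], [0, 0, 140, 0, 0.15], [0, 0, 140, 0, 0.15]]}}

```text
t: 19.5
eef_pos: [547.5, 175.5, 112.5]
tcp_rot: [3.14, 0.006, -0.001]
ft_force: [0.1, 0.7, 0.1]
opening: 0.288
grip_force: 30.0
```

Call:
{"method": "arm_command", "body": {"targets": [[0, 0, 18, 0, 0.15], [0, 0, 36, 0, 0.15], [0, 0, 52, 0, 0.15], [0, 0, 61, 0, 0.15], [0, 0, 61, 0, 0.15]]}}

```text
t: 20.0
eef_pos: [549.0, 176.4, 54.4]
tcp_rot: [3.141, 0.001, -0.001]
ft_force: [-0.1, -0.1, 0.9]
opening: 0.285
grip_force: 30.0
```

Call:
{"method": "arm_command", "body": {"targets": [[0, 0, 1, 0, 0.15], [0, 0, 2, 0, 0.15], [0, 0, 3, 0, 0.15], [0, 0, 3, 0, 0.15]]}}

```text
t: 20.4
eef_pos: [549.1, 176.9, 51.7]
tcp_rot: [3.142, -0.0, 0.0]
ft_force: [0.2, -0.2, -0.8]
opening: 0.291
grip_force: 30.0
```

Call:
{"method": "arm_command", "body": {"targets": [[0, 0, 1, 0, 0.15], [0, 0, 2, 0, 0.15], [0, 0, 2, 0, 0.15]]}}

```text
t: 20.7
eef_pos: [548.9, 176.8, 49.3]
tcp_rot: [3.141, 0.0, -0.0]
ft_force: [0.5, -0.6, 0.0]
opening: 0.288
grip_force: 30.0
```

Call:
{"method": "arm_command", "body": {"targets": [[0, 0, 0.7, 0, 0.15], [0, 0, 1.4, 0, 0.15], [0, 0, 1.4, 0, 0.15]]}}

```text
t: 21.0
eef_pos: [549.1, 176.8, 48.2]
tcp_rot: [3.141, -0.0, -0.0]
ft_force: [-0.6, -0.3, 3.2]
opening: 0.287
grip_force: 30.0
```

Touchdown again, so I release and rise clear, then look at everything.

Call:
{"method": "arm_command", "body": {"targets": [[0, 0, 0, 0, 0.15], [0, 0, 0, 0, 0.32], [0, 0, 0, 0, 0.4], [0, 0, 0, 0, 0.47], [0, 0, 0, 0, 0.47]]}}

```text
t: 21.5
eef_pos: [549.0, 176.9, 47.9]
tcp_rot: [3.141, 0.0, 0.0]
ft_force: [0.3, -0.6, 0.2]
opening: 0.461
grip_force: 0.0
```

Call:
{"method": "arm_command", "body": {"targets": [[0, 0, -10, 0, 0.47], [0, 0, -30, 0, 0.47], [0, 0, -60, 0, 0.47], [0, 0, -100, 0, 0.47], [0, 0, -150, 0, 0.47]]}}

```text
t: 22.0
eef_pos: [548.2, 176.7, 199.2]
tcp_rot: [3.141, 0.002, -0.0]
ft_force: [1.4, 0.1, -0.5]
opening: 0.47
grip_force: 0.0
```

Call:
{"method": "arm_command", "body": {"targets": [[-10, 10, -45, 0, 0.47], [-20, 40, -90, 0, 0.47], [-40, 80, -100, 0, 0.47], [-60, 120, -100, 0, 0.47], [-70, 150, -100, 0, 0.47]]}}

```text
t: 22.5
eef_pos: [477.3, 25.4, 299.5]
tcp_rot: [3.141, -0.002, -0.0]
ft_force: [0.9, 0.5, 0.4]
opening: 0.47
grip_force: 0.0
```

Run:
```python
from h import *
t=cam("top");s=cam("side")
a=cv2.resize(t["frame"][:,100:400,::-1],(400,512),interpolation=cv2.INTER_CUBIC)
b=cv2.resize(s["frame"][130:320,200:348,::-1],(400,512),interpolation=cv2.INTER_CUBIC)
cv2.imwrite("pics/c6.png",np.hstack([np.clip(a*1.3,0,255).astype(np.uint8),b]))
print(env.state()["eef_pos"],env.state()["t"])
```

```text
[477.73472179  24.44474557 299.23810183] 22.6
```

View pics/c6.png

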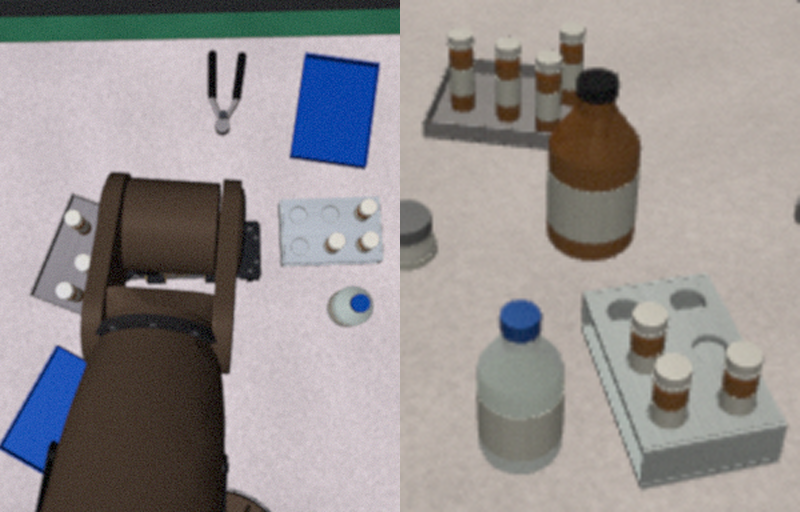

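The side view shows four upright vials in the tray at (461,70), (507,80), (547,92) and (571,65). Three home-capped vials remain in the rack, and the bystanders are in place. Handing in.

```bash
python3 -c "
from cell import env
print(env.job_done())"
```

```text
the job is handed in; nothing more can be done
None
```

I pressed all five caps: three vials are sound and stay in the rack, the two rejects stand upright in the steel tray with the earlier ones, and the job is handed in (verdict not shown).

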